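# Feel the lid stop of a bench photometer and hold the lid 25 degrees below it

## Task

The lid sensor of the bench photometer is being set up: take the grey spring-closing lid by its steel bar and raise it gently until you feel it come up against the red adjustable stop and keep it lightly pressed there for half a second. Then let the lid back down under control by 25 degrees from the stop, never letting it fall or snap shut, and hold it still there; the program finishes while the robot is still holding the lid open at that angle. Do not force the stop out of its setting and do not disturb the things standing around.

Things in the scene. Friction and masses are not known exactly. Their poses are not given: they have to be found in the camera images.
- photometer: white bench instrument with a black display on its front, 160 (x) x 190 (y) x 88 mm high without the lid, fixed to the worktop; origin at the centre of its underside, x axis points from its front to its back (hinge side), y to its left, z up. Its yaw differs up to 0.3 rad either way
- lid_hinge (a point): a point on the lid's hinge axis, midway along it, 94 mm above the worktop at the instrument's back (72 mm behind its centre); its axes are the photometer's: the hinge axis is its y axis
- lid_bar (a point): centre of the lid's steel bar: round, 10 mm thick, 110 long, parallel to the hinge, axis 35 mm above the lid's top face, on posts 100 mm apart. Lid grey, 190 wide, 10 thick, reaching 154 mm from the hinge along its own -x (closed: the photometer's axes). Bar at x -138, z +40 mm from the hinge axis, 134 mm over the worktop when closed; it can turn in the fingers, gripper staying upright
- lid (a joint): opening angle of the lid in rad, 0 closed, grows as it opens upward. A spring and its weight (0.2 to 0.4 kg) pull it shut: about 3 to 6 N at the bar at every angle; released, it snaps shut
- stop_tab (a point): middle of the rubber underside of the red stop arm's tab, which the lid's top face meets, 95 mm from the hinge axis, 88 mm left (+y) of the lid's middle. The arm turns on the hinge axis, clamped by friction at a setting that differs (lid stopped at 0.95 to 1.4 rad). Axes: those the lid has when it touches the stop, so the angle between its x axis and lid_bar's is what is left to the stop
- wash_bottle: white wash bottle with red top, 68 x 97 x 191 mm, loose bystander; origin at the centre of its underside
- tape_roll: yellow roll of tape, 59 mm across, 19 mm high, loose bystander; origin at the centre of its underside
- beaker: clear beaker, 54 x 58 x 70 mm, loose bystander; origin at the centre of its underside
- marker: marker pen with blue cap, 138 mm long, lying, loose bystander; origin at the centre of its underside
- slide_box: small white and red carton, 34 x 82 x 30 mm, loose bystander; origin at the centre of its underside

How it is judged (in metres and radians):
On the way:
1. the lid is lightly pressed up against the red stop by the robot's fingers (contact force between lid and lid_stop above 1 N and contact force between the fingers and lid above 1 N), for 0.2 s.
At the end, for the whole second after the job is handed in: the lid stands still, 25 degrees (within 5) below the angle at which it meets the stop, clear of the stop, carried by the robot's fingers (angle between the x axis of lid_bar and the x axis of stop_tab, either way round between 0.349 and 0.524 rad and value of joint lid above 0.3 rad and velocity of joint lid between -0.05 and 0.05 rad/s and contact force between the fingers and lid above 1 N and contact force between lid and lid_stop below 0.2 N); the arm keeps its last pose, push and grip.
It fails at once if the lid falls or snaps shut (closes faster than 1.5 rad/s) (velocity of joint lid below -1.5 rad/s).
It fails at once if the stop is forced out of its setting (its tab moves more than 6 mm) (distance of stop_tab from where it was at the start of the episode above 0.006 m).
It fails at once if the lid is pressed against the stop with more than 60 N (contact force between lid and lid_stop above 60 N).
It fails at once if a bystander is moved by more than 25 mm (distance of any of wash_bottle, tape_roll, beaker, marker, slide_box from where it was at the start of the episode above 0.025 m).
It also fails if it takes over 54 s, if anything falls off the work surface, if the arm or the gripper's body presses on something with over 40 N, if the wrist force passes 120 N, or if a joint passes its speed limit or range.

## Robot

A 6-joint arm with a two-finger parallel gripper is mounted at the origin on a cart in front of the work surface, level with it; the furniture and walls round the work are solid. World frame = base frame: x ahead of the robot, y to its left, z up, the work surface at z = 0. Lengths are in mm, angles in rad, forces in N, time in s.
With the tool pointing down it reaches from about 400 to 925 mm from the base axis. Payload 12.5 kg.
Tool frame: the origin (TCP) lies on the mounting face of the last link; the fingertips stand 190 mm ahead of it and the grasp point (between the pads) lies 171 mm ahead of it (env.grasp_offset is the distance from the TCP to the grasp point, in mm); z points along the fingers, y is the direction in which the jaws open and shut (so a half turn about z gives the same grasp; the last joint's range is limited). The gripper opens to 95 mm and grips with 3 to 60 N. Pads are 20 mm wide; open, the fingers measure 119 mm over their backs; the gripper's body (75 mm by 180 mm) begins 59 mm behind the grasp point.
Start: joints at [1.136, 0.491, 1.559, -0, 1.092, -0.106], TCP at [201.794, 591.527, 404.761] pointing down, gripper open.
Joint ranges: [-3.1, 3.1], [-0.84, 2.19], [0.05, 2.79], [-1.13, 4.28], [0.06, 2.93], [-2.69, 2.69]. Speed limits (rad/s): [2.22, 2.22, 2.79, 3.14, 3.14, 3.14].

## Interface

Orientations are given as [roll, pitch, yaw] about the fixed x, y, z axes, in that order (R = Rz(yaw) Ry(pitch) Rx(roll)).
In Python, from cell import env, viewer gives the robot as it stands.
- The arm moves only by the tool play_rows, never from a script. Its argument "increments" is a list of rows, each an object of numbers: "dx", "dy", "dz": the shift along the tool's x, y, z in mm; "rx", "ry", "rz": the turn, a rotation vector about the tool's x, y, z in units of 6 degrees (1.0 is 6 degrees). A call has 1 to 8 rows; each row is the pose to reach, as a shift and turn from the pose measured when the call began, along the tool's axes at that moment; what a row does not reach only later rows make up. A row lasts 1/12 s, in which the tool goes at most 41.7 mm and 7.16 degrees, less where a joint would pass 70% of its speed; a pose out of reach is approached as far as the arm can. A call with a gripper value outside its range is refused whole. "fingers" is the opening, from 0 (shut) to 1 (fully open), set as the call begins (left out, the last holds). The fingers move at their own pace and stop on an object; the grip force is fixed at half the most. Time passes only in rows, so rows that repeat a pose let the fingers close. It gives the time, the measured TCP pose, the force and the opening at its end, in the units of the state.
- env.state(): the state, without advancing time (a new reading comes with each control period).
- viewer.read_camera(name): name is "side" or "top" or "wrist"; returns a dict with "image" (400x640x3 uint8, red, green, blue), "fx", "fy", "cx", "cy" (pixels), "rvec" (rotation vector, rad) and "tvec" (3), from world to camera coordinates, as OpenCV has them. Camera axes: x right, y down, z forward; pixel columns grow to the right and rows downward; lengths in mm; the calibration is good to about 2 mm. A picture is of the moment at which its call begins. There is no depth.
- env.job_done(): hands the job in, once; it reports no verdict.
The state is a dict: "t": time; "joints": joint angles; "qvel": joint speeds; "tau": joint torques, N m; "eef_pos": TCP position; "tcp_rot": TCP orientation; "ft_force": force on the tool from outside, world axes, zero at the start; "moment": the same for the moment, N m; "opening": opening from 0.0 (shut) to 1.0 (fully open).
Only numpy, scipy, OpenCV 4.12 (cv2) and the standard library are available. Lean on these libraries where they do the work, as an engineer would, in place of code of your own. Each camera call takes 0.05 s, during which the arm holds its last target.

## Working session

There is one attempt and no reset: what is moved stays moved. The work goes in short steps, Python scripts to look and compute and a tool call to move; the robot and the scene stay as the last step left them, time stands still between calls to the robot, and variables do not carry over. Pictures are saved under pics/ and viewed, and the job is handed in when it is done.

Besides the shell and the picture viewer there is one more tool, called after "Request:" by a JSON object that holds its "method" and its "body", one argument or row to a line. play_rows: Moves the arm, as the interface text tells. Its arguments: {"type":"object","properties":{"increments":{"type":"array","items":{"type":"object","properties":{"dx":{"type":"number"},"dy":{"type":"number"},"dz":{"type":"number"},"rx":{"type":"number"},"ry":{"type":"number"},"rz":{"type":"number"}}}},"fingers":{"type":"number"}},"required":["increments"]}

```bash
mkdir -p pics; ls; cat > h.py <<'E'
from cell import env, viewer
import numpy as np, cv2
def snap(n,tag):
    c=viewer.read_camera(n)
    cv2.imwrite(f'pics/{tag}.png',c['image'][:,:,::-1])
    np.savez(f'{tag}.npz',**c)
    return c
def load(tag): return dict(np.load(f'{tag}.npz'))
def K(c): return np.array([[c['fx'],0,c['cx']],[0,c['fy'],c['cy']],[0,0,1]],float)
def ray(c,u,v):
    R=cv2.Rodrigues(np.asarray(c['rvec'],float))[0]; t=np.asarray(c['tvec'],float).ravel()
    d=R.T@np.linalg.inv(K(c))@np.array([u,v,1.]); return -R.T@t, d/np.linalg.norm(d)
def onz(c,u,v,z):
    o,d=ray(c,u,v); return o+d*(z-o[2])/d[2]
def proj(c,p): return cv2.projectPoints(np.asarray(p,float).reshape(-1,1,3),np.asarray(c['rvec'],float),np.asarray(c['tvec'],float),K(c),None)[0].reshape(-1,2)
E
python3 - <<'E'
from h import *
for n in ['side','top','wrist']:
    c=snap(n,n+'0'); print(n,ray(c,320,200))
print(env.state())
E
```

```text
pics
side (array([-287.63421267, -487.74672479, 1486.84324402]), array([ 0.49924317,  0.19036458, -0.84529142]))
top (array([ 442.56344216, -170.84705751, 1133.34046344]), array([ 0.07309465, -0.02108009, -0.9971022 ]))
wrist (array([123.27866977, 617.54364917, 384.37070607]), array([ 0.28746906, -0.09420281, -0.95314604]))
{'t': 0.15, 'joints': array([ 1.13638876e+00,  4.91387248e-01,  1.55930646e+00,  8.81364777e-06,
        1.09166646e+00, -1.05563393e-01]), 'qvel': array([ 0.00083866, -0.00136738, -0.00148718,  0.00013916, -0.00078414,
        0.0005628 ]), 'tau': array([ 1.99483555e-03, -6.12899208e+01, -2.58273089e+01,  6.92898966e-02,
        4.73420159e-02, -8.74236389e-05]), 'eef_pos': array([201.79037951, 591.50527303, 404.31798654]), 'tcp_rot': array([-3.14083023e+00, -8.86458910e-05,  2.81274438e+00]), 'ft_force': array([-0.84069457, -0.33844331, -0.7084582 ]), 'moment': array([-0.00520387,  0.03802542,  0.01273611]), 'opening': 1.0025969001473913}
```

View pics/side0.png

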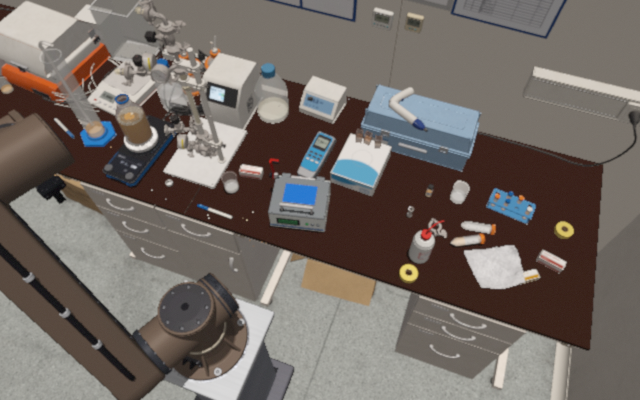

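View pics/top0.png

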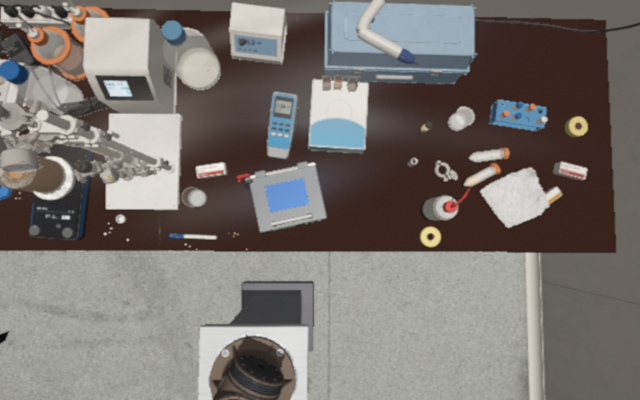

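View pics/wrist0.png

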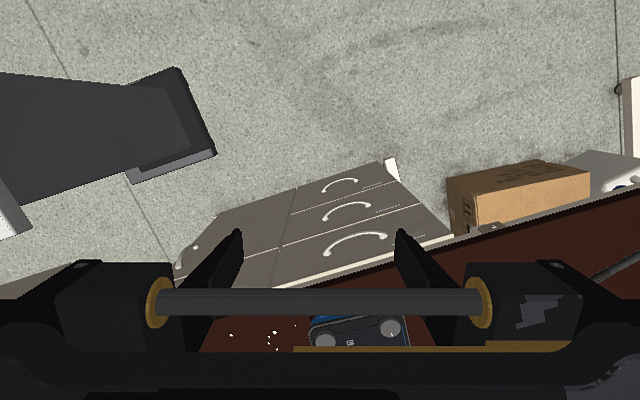

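```bash
python3 - <<'E'
from h import *
a=cv2.imread('pics/top0.png')[150:250,220:350]; b=cv2.imread('pics/side0.png')[140:240,240:370]
cv2.imwrite('pics/z0.png',np.vstack([cv2.resize(x,None,fx=3,fy=3,interpolation=cv2.INTER_CUBIC) for x in (a,b)])[:600])
E
```

```text
(no output)
```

View pics/z0.png

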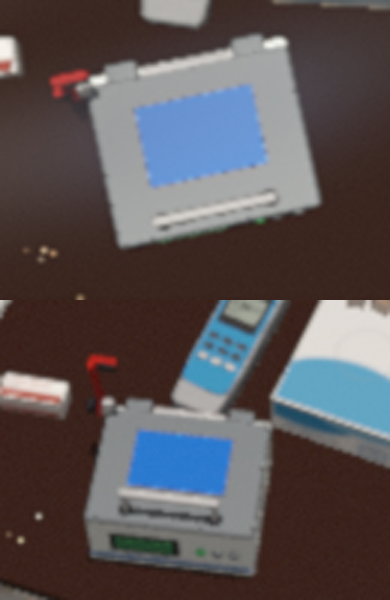

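```bash
python3 - <<'E'
from h import *
c=load('top0'); im=c['image'].astype(int)
sub=im[205:232,262:322]
m=((sub.min(2)>185)).astype(np.uint8)
n,l,s,ce=cv2.connectedComponentsWithStats(m); print(s,ce)
k=1+np.argmax(s[1:,4]); ys,xs=np.where(l==k)
r=cv2.minAreaRect(np.c_[xs+262,ys+205].astype(np.float32)); print(r)
B=cv2.boxPoints(r); 
P=np.array([onz(c,*p,138) for p in B]);print(P)
ctr=onz(c,*r[0],138);print('bar',ctr)
# lid grey
g=(np.abs(im-im.mean(2,keepdims=True)).max(2)<22)&(im.min(2)>95)
blue=(im[:,:,2]-im[:,:,0]>60)
m=np.zeros(g.shape,np.uint8); m[160:235,245:332]=(g|blue)[160:235,245:332]
m=cv2.morphologyEx(m,cv2.MORPH_OPEN,np.ones((9,9)))
r2=cv2.minAreaRect(max(cv2.findContours(m,0,2)[0],key=cv2.contourArea));print(r2)
Q=np.array([onz(c,*p,99) for p in cv2.boxPoints(r2)]);print(Q,np.linalg.norm(Q-np.roll(Q,1,0),axis=1),Q.mean(0))
for a in(0,1):
    d=Q[a]-Q[a+1]; print(np.arctan2(d[1],d[0]))
d=P[0]-P[1];print(np.arctan2(d[1],d[0])); d=P[1]-P[2];print(np.arctan2(d[1],d[0]))
E
```

```text
[[   0    0   60   27 1541]
 [   9   10   40   10   79]] [[29.55807917 12.93380921]
 [28.36708861 14.29113924]]
((290.44879150390625, 219.26095581054688), (1.9556050300598145, 40.020057678222656), 77.90524291992188)
[[ 454.86729206  -61.59962866  138.        ]
 [ 477.68965745 -164.9811471   138.        ]
 [ 472.60958922 -166.10739266  138.        ]
 [ 449.81837795  -62.75190451  138.        ]]
bar [ 463.71858831 -113.7365741   138.        ]
((286.85992431640625, 195.92637634277344), (60.45286560058594, 69.18123626708984), 78.43986511230469)
[[ 591.25375691   10.19306981   99.        ]
 [ 632.03495327 -177.25862528   99.        ]
 [ 466.90681488 -211.83136031   99.        ]
 [ 427.85147425  -25.86702933   99.        ]] [167.33390789 191.83650322 168.7085537  190.02118837] [ 529.51174983 -101.19098628   99.        ]
1.7850140412215347
0.20638789596742746
1.7880701517216262
0.2181701999999421
```

```bash
python3 - <<'E'
from h import *
t=load('top0');s=load('side0')
for nm,p,z in [('flask',(50,190),150),('stand',(165,165),100),('stand2',(100,140),300),('bottle',(440,207),150),('edge',(288,250),0)]: print(nm,onz(t,*p,z).round())
def red(c,x0,y0,x1,y1):
    im=c['image'].astype(int)[y0:y1,x0:x1]; m=(im[:,:,0]-im[:,:,1:].max(2)>60)
    ys,xs=np.where(m); return xs+x0,ys+y0
for nm,c,b in (('top',t,(234,168,254,190)),('side',s,(266,154,282,180))):
    xs,ys=red(c,*b); print(nm,list(zip(xs,ys)))
def tri(p,q):
    o1,d1=ray(t,*p);o2,d2=ray(s,*q)
    A=np.c_[d1,-d2];k=np.linalg.lstsq(A,o2-o1,rcond=None)[0]
    a,b=o1+k[0]*d1,o2+k[1]*d2; return ((a+b)/2).round(1),np.linalg.norm(a-b).round(1)
print(tri((249,175),(278.3,160.7)),tri((239,178),(270.7,160.7)))
E
```

```text
flask [536. 506. 150.]
stand [612. 235. 100.]
stand2 [634. 300. 300.]
bottle [ 498. -511.  150.]
edge [374. -99.   0.]
top [(np.int64(245), np.int64(173)), (np.int64(246), np.int64(173)), (np.int64(247), np.int64(173)), (np.int64(248), np.int64(173)), (np.int64(240), np.int64(174)), (np.int64(241), np.int64(174)), (np.int64(242), np.int64(174)), (np.int64(243), np.int64(174)), (np.int64(244), np.int64(174)), (np.int64(245), np.int64(174)), (np.int64(246), np.int64(174)), (np.int64(247), np.int64(174)), (np.int64(248), np.int64(174)), (np.int64(249), np.int64(174)), (np.int64(237), np.int64(175)), (np.int64(238), np.int64(175)), (np.int64(239), np.int64(175)), (np.int64(240), np.int64(175)), (np.int64(241), np.int64(175)), (np.int64(242), np.int64(175)), (np.int64(243), np.int64(175)), (np.int64(244), np.int64(175)), (np.int64(245), np.int64(175)), (np.int64(246), np.int64(175)), (np.int64(247), np.int64(175)), (np.int64(248), np.int64(175)), (np.int64(237), np.int64(176)), (np.int64(238), np.int64(176)), (np.int64(239), np.int64(176)), (np.int64(240), np.int64(176)), (np.int64(241), 
[... 1689 characters left out ...]
.int64(278), np.int64(160)), (np.int64(269), np.int64(161)), (np.int64(270), np.int64(161)), (np.int64(271), np.int64(161)), (np.int64(272), np.int64(161)), (np.int64(275), np.int64(161)), (np.int64(276), np.int64(161)), (np.int64(277), np.int64(161)), (np.int64(278), np.int64(161)), (np.int64(269), np.int64(162)), (np.int64(270), np.int64(162)), (np.int64(271), np.int64(162)), (np.int64(269), np.int64(163)), (np.int64(270), np.int64(163)), (np.int64(271), np.int64(163)), (np.int64(271), np.int64(165)), (np.int64(271), np.int64(166)), (np.int64(273), np.int64(170)), (np.int64(273), np.int64(171))]
(array([573.6, -12.2, 192.9]), np.float64(1.3)) (array([566.1,  12.7, 190.9]), np.float64(2.1))
```

Request:
{"method": "play_rows", "body": {
  "increments": [
    {"dx": -40, "dy": -26, "dz": -20, "rz": 0.6},
    {"dx": -80, "dy": -52, "dz": -50, "rz": 1.2},
    {"dx": -120, "dy": -78, "dz": -76, "rz": 1.8},
    {"dx": -155, "dy": -102, "dz": -76, "rz": 2.4},
    {"dx": -190, "dy": -125, "dz": -76, "rz": 3},
    {"dx": -225, "dy": -148, "dz": -76, "rz": 3.6},
    {"dx": -260, "dy": -171, "dz": -76, "rz": 4.3},
    {"dx": -295, "dy": -194, "dz": -76, "rz": 5}
  ],
  "fingers": 1
}}

```text
invalid input
```

```bash
cat >> h.py <<'E'
from scipy.spatial.transform import Rotation as Ro
def togo(target,yaw):
    s=env.state(); R=Ro.from_euler('xyz',s['tcp_rot']); T=Ro.from_euler('xyz',[np.pi,0,yaw])
    d=R.inv().apply(np.asarray(target)-s['eef_pos']); r=(R.inv()*T).as_rotvec()/np.radians(6)
    print('t',s['t'],'pos',s['eef_pos'].round(1),'d',d.round(1),'r',r.round(2),'F',s['ft_force'].round(2))
E
python3 -c "
from h import *
togo([464,-114,440],1.783)"
```

```text
t 0.15 pos [201.8 591.5 404.3] d [-476.  -583.   -35.3] r [-0.01  0.    9.83] F [-0.84 -0.34 -0.71]
```

Request:
{"method": "play_rows", "body": {
  "increments": [
    {"dx": -40, "dy": -26, "dz": -20, "rx": 0, "ry": 0, "rz": 0.6},
    {"dx": -80, "dy": -52, "dz": -50, "rx": 0, "ry": 0, "rz": 1.2},
    {"dx": -120, "dy": -78, "dz": -76, "rx": 0, "ry": 0, "rz": 1.8},
    {"dx": -155, "dy": -102, "dz": -76, "rx": 0, "ry": 0, "rz": 2.4},
    {"dx": -190, "dy": -125, "dz": -76, "rx": 0, "ry": 0, "rz": 3},
    {"dx": -225, "dy": -148, "dz": -76, "rx": 0, "ry": 0, "rz": 3.6},
    {"dx": -260, "dy": -171, "dz": -76, "rx": 0, "ry": 0, "rz": 4.3},
    {"dx": -295, "dy": -194, "dz": -76, "rx": 0, "ry": 0, "rz": 5}
  ]
}}

```text
t: 0.82
eef_pos: [397.3, 338.9, 480.3]
tcp_rot: [-3.141, 0.0, 2.286]
ft_force: [1.2, 0.8, 0.5]
opening: 0.999
```

```bash
python3 -c "
from h import *
togo([464,-114,440],1.783)"
```

```text
t 0.8167 pos [397.3 338.9 480.3] d [-385.7 -246.6   40.6] r [-0.   0.   4.8] F [1.2  0.76 0.47]
```

Request:
{"method": "play_rows", "body": {
  "increments": [
    {"dx": -35, "dy": -22, "dz": 0, "rx": 0, "ry": 0, "rz": 0.6},
    {"dx": -70, "dy": -45, "dz": 0, "rx": 0, "ry": 0, "rz": 1.2},
    {"dx": -105, "dy": -67, "dz": 0, "rx": 0, "ry": 0, "rz": 1.8},
    {"dx": -140, "dy": -89, "dz": 0, "rx": 0, "ry": 0, "rz": 2.4},
    {"dx": -175, "dy": -112, "dz": 0, "rx": 0, "ry": 0, "rz": 3},
    {"dx": -210, "dy": -134, "dz": 0, "rx": 0, "ry": 0, "rz": 3.6},
    {"dx": -245, "dy": -157, "dz": 10, "rx": 0, "ry": 0, "rz": 4.3},
    {"dx": -280, "dy": -179, "dz": 20, "rx": 0, "ry": 0, "rz": 4.8}
  ]
}}

```text
t: 1.48
eef_pos: [444.9, 11.3, 461.5]
tcp_rot: [3.14, 0.001, 1.779]
ft_force: [1.0, 1.1, 0.1]
opening: 0.999
```

```bash
python3 -c "
from h import *
togo([464,-114,440],1.783)"
```

```text
t 1.4833 pos [444.9  11.3 461.5] d [-126.5   -7.2   21.6] r [ 0.01  0.01 -0.03] F [0.99 1.12 0.1 ]
```

Request:
{"method": "play_rows", "body": {
  "increments": [
    {"dx": -35, "dy": -2, "dz": 5, "rx": 0, "ry": 0, "rz": 0},
    {"dx": -70, "dy": -4, "dz": 10, "rx": 0, "ry": 0, "rz": 0},
    {"dx": -105, "dy": -6, "dz": 16, "rx": 0, "ry": 0, "rz": 0},
    {"dx": -126, "dy": -7, "dz": 22, "rx": 0, "ry": 0, "rz": 0},
    {"dx": -126, "dy": -7, "dz": 22, "rx": 0, "ry": 0, "rz": 0},
    {"dx": -126, "dy": -7, "dz": 22, "rx": 0, "ry": 0, "rz": 0}
  ]
}}

```text
t: 1.98
eef_pos: [464.1, -114.3, 439.1]
tcp_rot: [3.141, 0.0, 1.777]
ft_force: [-1.0, -0.1, 0.4]
opening: 0.998
```

```bash
python3 -c "
from h import *
togo([464,-114,305],1.783)
c=snap('wrist','w1'); snap('side','s1');print(ray(c,320,200))
print(proj(c,[[463.7,-113.7,134]]))"
```

```text
t 1.9833 pos [ 464.1 -114.3  439.1] d [  0.3  -0.  134.1] r [ 0.    0.   -0.06] F [-0.96 -0.08  0.42]
(array([447.96099739, -33.06473114, 419.20032389]), array([ 0.06615065, -0.29627193, -0.95281007]))
[[317.66217804 191.65078134]]
```

View pics/w1.png

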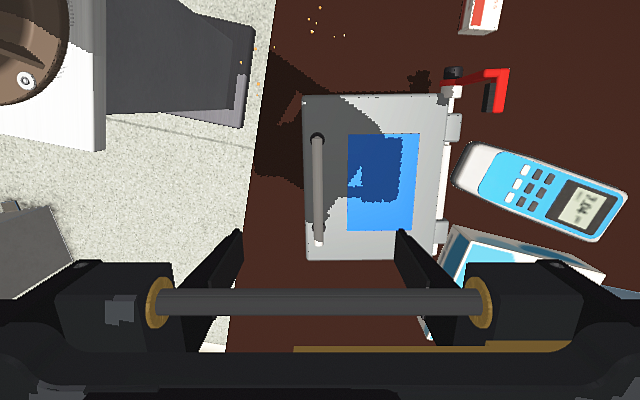

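View pics/s1.png

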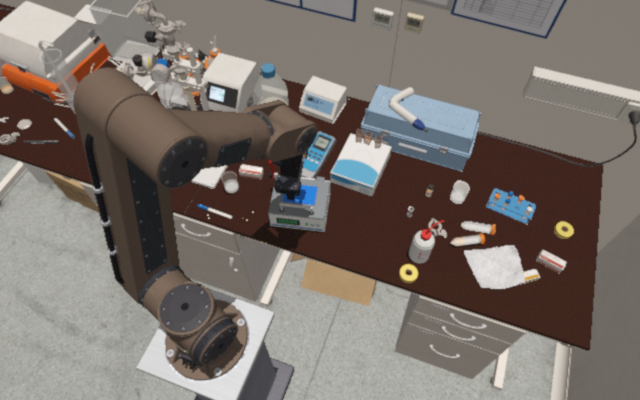

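```bash
python3 - <<'E'
from h import *
c=load('w1'); im=c['image'].astype(int)
a=[onz(c,318.5,134,134),onz(c,318.5,246,134)]; d=a[0]-a[1]; print(a,np.linalg.norm(d),np.arctan2(d[1],d[0])-np.pi/2, (a[0]+a[1])/2)
q=[onz(c,*p,104) for p in((303,94),(303,259))]; d=q[0]-q[1];print(q,np.linalg.norm(d),np.arctan2(d[1],d[0])-np.pi/2,(q[0]+q[1])/2)
yaw=.209; ex=np.array([np.cos(yaw),np.sin(yaw),0]);ey=np.array([-ex[1],ex[0],0])
B=np.array([463.9,-114,134]);H=B+138*ex-[0,0,40]
print('H',H)
for th in (1.2,1.3,1.4):
    P=H+ex*(-95*np.cos(th)+5*np.sin(th))+np.array([0,0,95*np.sin(th)+5*np.cos(th)])
    print(th,proj(c,[P+88*ey,P+78*ey,P+98*ey]).round(1).tolist(),proj(load('top0'),P+88*ey).round(1),proj(load('side0'),P+88*ey).round(1))
cv2.imwrite('pics/w1z.png',cv2.resize(c['image'][50:130,400:530,::-1],None,fx=5,fy=5))
E
```

```text
[array([453.04603463, -58.45916422, 134.        ]), array([ 476.64998844, -171.79994671,  134.        ])] 115.77253392392599 0.2053217435406789 [ 464.84801153 -115.12955547  134.        ]
[array([430.45166691, -25.91574562, 104.        ]), array([ 465.20933568, -206.68443686,  104.        ])] 184.07991544685848 0.18995872804737535 [ 447.8305013  -116.30009124  104.        ]
H [598.89696621 -85.36751645  94.        ]
1.2 [[462.4, 96.8], [460.5, 110.7], [464.3, 82.4]] [[247. 184.]] [[273.8 166.7]]
1.3 [[476.4, 96.6], [474.4, 110.8], [478.5, 82.1]] [[246.1 180.3]] [[274.3 164. ]]
1.4 [[490.3, 96.5], [488.1, 110.7], [492.6, 81.9]] [[245.3 176.7]] [[274.8 161.5]]
```

View pics/w1z.png

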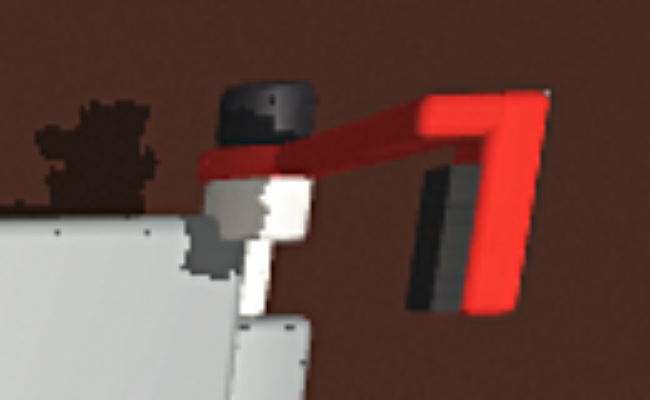

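Request:
{"method": "play_rows", "body": {
  "increments": [
    {"dx": 0, "dy": 0, "dz": 30, "rx": 0, "ry": 0, "rz": -0.05},
    {"dx": 0, "dy": 0, "dz": 60, "rx": 0, "ry": 0, "rz": -0.05},
    {"dx": 0, "dy": 0, "dz": 90, "rx": 0, "ry": 0, "rz": -0.05},
    {"dx": 0, "dy": 0, "dz": 110, "rx": 0, "ry": 0, "rz": -0.05},
    {"dx": 0, "dy": 0, "dz": 125, "rx": 0, "ry": 0, "rz": -0.05},
    {"dx": 0, "dy": 0, "dz": 133, "rx": 0, "ry": 0, "rz": -0.05},
    {"dx": 0, "dy": 0, "dz": 133, "rx": 0, "ry": 0, "rz": -0.05},
    {"dx": 0, "dy": 0, "dz": 133, "rx": 0, "ry": 0, "rz": -0.05}
  ]
}}

```text
t: 2.75
eef_pos: [464.3, -112.3, 307.2]
tcp_rot: [3.14, 0.001, 1.786]
ft_force: [0.5, -0.1, 0.4]
opening: 1.0
```

Request:
{"method": "play_rows", "body": {
  "increments": [
    {"dx": 0, "dy": 0, "dz": 0, "rx": 0, "ry": 0, "rz": 0},
    {"dx": 0, "dy": 0, "dz": 0, "rx": 0, "ry": 0, "rz": 0},
    {"dx": 0, "dy": 0, "dz": 0, "rx": 0, "ry": 0, "rz": 0},
    {"dx": 0, "dy": 0, "dz": 0, "rx": 0, "ry": 0, "rz": 0},
    {"dx": 0, "dy": 0, "dz": 0, "rx": 0, "ry": 0, "rz": 0},
    {"dx": 0, "dy": 0, "dz": 0, "rx": 0, "ry": 0, "rz": 0},
    {"dx": 0, "dy": 0, "dz": 0, "rx": 0, "ry": 0, "rz": 0},
    {"dx": 0, "dy": 0, "dz": 0, "rx": 0, "ry": 0, "rz": 0}
  ],
  "fingers": 0
}}

```text
t: 3.42
eef_pos: [464.3, -112.4, 307.2]
tcp_rot: [3.14, 0.001, 1.786]
ft_force: [-0.2, -0.1, -0.6]
opening: 0.496
```

```bash
python3 -c "
from h import *
togo([464,-114,305],1.783)
s=env.state();print(s['opening'],s['moment'])
c=snap('wrist','w2')"
```

```text
t 3.4167 pos [ 464.3 -112.4  307.2] d [-1.5 -0.7  2.2] r [0.01 0.01 0.03] F [-0.22 -0.12 -0.58]
0.49568398592040935 [-0.07323948 -0.00857187  0.02924924]
```

View pics/w2.png

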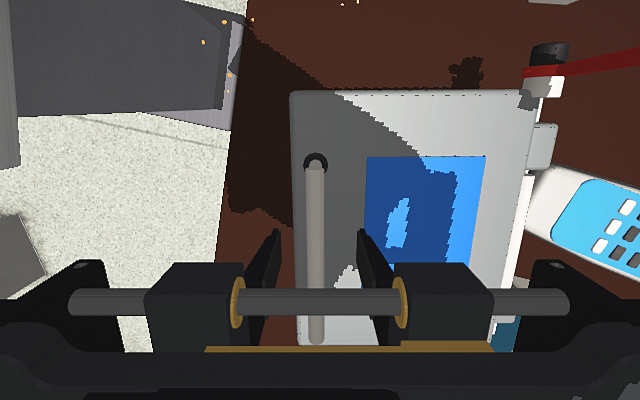

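Request:
{"method": "play_rows", "body": {
  "increments": [
    {"dx": 0, "dy": 0, "dz": 2, "rx": 0, "ry": 0, "rz": 0},
    {"dx": 0, "dy": 0, "dz": 2, "rx": 0, "ry": 0, "rz": 0},
    {"dx": 0, "dy": 0, "dz": 2, "rx": 0, "ry": 0, "rz": 0},
    {"dx": 0, "dy": 0, "dz": 2, "rx": 0, "ry": 0, "rz": 0},
    {"dx": 0, "dy": 0, "dz": 2, "rx": 0, "ry": 0, "rz": 0},
    {"dx": 0, "dy": 0, "dz": 2, "rx": 0, "ry": 0, "rz": 0},
    {"dx": 0, "dy": 0, "dz": 2, "rx": 0, "ry": 0, "rz": 0},
    {"dx": 0, "dy": 0, "dz": 2, "rx": 0, "ry": 0, "rz": 0}
  ]
}}

```text
t: 4.13
eef_pos: [463.3, -112.6, 305.0]
tcp_rot: [-3.139, -0.0, 1.787]
ft_force: [-9.8, -6.4, 3.1]
opening: 0.095
```

Request:
{"method": "play_rows", "body": {
  "increments": [
    {"dx": 0, "dy": 0, "dz": 0, "rx": 0, "ry": 0, "rz": 0},
    {"dx": 0, "dy": 0, "dz": 0, "rx": 0, "ry": 0, "rz": 0},
    {"dx": 0, "dy": 0, "dz": 0, "rx": 0, "ry": 0, "rz": 0},
    {"dx": 0, "dy": 0, "dz": 0, "rx": 0, "ry": 0, "rz": 0}
  ]
}}

```text
t: 4.47
eef_pos: [463.3, -112.7, 305.0]
tcp_rot: [-3.139, -0.0, 1.787]
ft_force: [-2.4, -2.2, 2.1]
opening: 0.096
```

```bash
python3 -c "
from h import *
togo([464,-114,305],1.783)
s=env.state();print(s['opening'],s['moment'])
c=snap('wrist','w3')"
```

```text
t 4.4667 pos [ 463.3 -112.7  305. ] d [-1.5  0.4 -0. ] r [-0.03 -0.    0.04] F [-2.37 -2.16  2.06]
0.09635669303098415 [-0.47876519  0.370308    0.0559814 ]
```

View pics/w3.png

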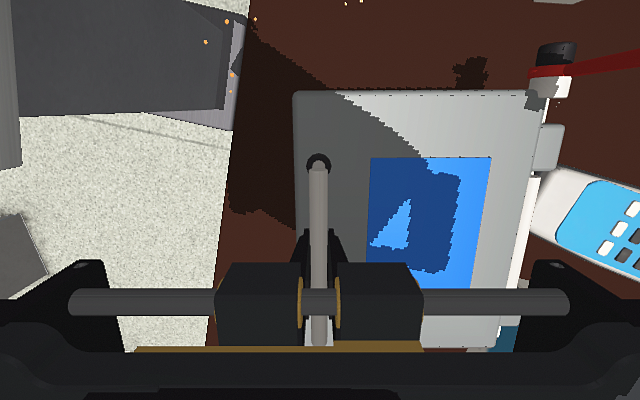

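```bash
cat >> h.py <<'E'
H=np.array([598.3,-84.1,265.]); YAW=.209; EX=np.array([np.cos(YAW),np.sin(YAW),0])
def arc(th): return H+EX*(-138*np.cos(th)+40*np.sin(th))+np.array([0,0,138*np.sin(th)+40*np.cos(th)])
def th_now():
    d=env.state()['eef_pos']-H; return np.arctan2(d[2],-(d@EX))-np.arctan2(40,138), np.hypot(d[2],d@EX)
def plan(ths):
    s=env.state();R=Ro.from_euler('xyz',s['tcp_rot'])
    t,r=th_now(); d=s['eef_pos']-H
    print('t',s['t'],'th',round(t,4),'r',r.round(2),'lat',round(float(d@[-EX[1],EX[0],0]),2),'F',s['ft_force'].round(2),'Ft',round(float(s['ft_force']@(EX*np.sin(t+.282)+[0,0,np.cos(t+.282)])),2),'op',s['opening'].round(3),s['tcp_rot'].round(3))
    for th in ths: print(round(th,3),R.inv().apply(arc(th)-s['eef_pos']).round(1))
E
python3 -c "
from h import *
plan(np.arange(.03,.3,.03))"
```

```text
Traceback (most recent call last):
  File "h.py", line 28, in plan
    print('t',s['t'],'th',round(t,4),'r',r.round(2),'lat',round(float(d@[-EX[1],EX[0],0]),2),'F',s['ft_force'].round(2),'Ft',round(float(s['ft_force']@(EX*np.sin(t+.282)+[0,0,np.cos(t+.282)])),2),'op',s['opening'].round(3),s['tcp_rot'].round(3))
                                                                                                                                                                                                         ^^^^^^^^^^^^^^^^^^
AttributeError: 'float' object has no attribute 'round'
```

```bash
sed -i "s/s\['opening'\].round(3)/round(s['opening'],3)/" h.py
python3 -c "
from h import *
plan(np.arange(.03,.3,.03))"
```

```text
t 4.5167 th -0.0 r 143.7 lat 0.08 F [-1.93 -1.2   2.23] Ft 1.55 op 0.093 [-3.139 -0.     1.787]
0.03 [-0.1  1.3 -4.1]
0.06 [-0.1  2.6 -8.2]
0.09 [ -0.1   4.1 -12.3]
0.12 [ -0.1   5.8 -16.2]
0.15 [ -0.1   7.5 -20.2]
0.18 [ -0.1   9.3 -24.1]
0.21 [ -0.2  11.3 -27.9]
0.24 [ -0.2  13.4 -31.7]
0.27 [ -0.2  15.6 -35.4]
0.3 [ -0.2  17.9 -39. ]
```

Request:
{"method": "play_rows", "body": {
  "increments": [
    {"dx": 0, "dy": 1.3, "dz": -4.1, "rx": 0, "ry": 0, "rz": 0},
    {"dx": 0, "dy": 2.6, "dz": -8.2, "rx": 0, "ry": 0, "rz": 0},
    {"dx": 0, "dy": 4.1, "dz": -12.3, "rx": 0, "ry": 0, "rz": 0},
    {"dx": 0, "dy": 5.8, "dz": -16.2, "rx": 0, "ry": 0, "rz": 0},
    {"dx": 0, "dy": 7.5, "dz": -20.2, "rx": 0, "ry": 0, "rz": 0},
    {"dx": 0, "dy": 9.3, "dz": -24.1, "rx": 0, "ry": 0, "rz": 0},
    {"dx": 0, "dy": 11.3, "dz": -27.9, "rx": 0, "ry": 0, "rz": 0},
    {"dx": 0, "dy": 11.3, "dz": -27.9, "rx": 0, "ry": 0, "rz": 0}
  ]
}}

```text
t: 5.18
eef_pos: [474.4, -110.2, 333.6]
tcp_rot: [-3.138, 0.0, 1.787]
ft_force: [-4.2, -4.3, -2.7]
opening: 0.095
```

```bash
python3 -c "
from h import *
plan(np.arange(.25,.6,.04))
snap('wrist','w4')"
```

```text
t 5.1833 th 0.2144 r 144.05 lat 0.21 F [-4.17 -4.31 -2.68] Ft -4.73 op 0.095 [-3.138  0.     1.787]
0.25 [-0.2  2.8 -4.3]
0.29 [-0.3  5.8 -9.2]
0.33 [ -0.3   9.  -14. ]
0.37 [ -0.3  12.4 -18.6]
0.41 [ -0.3  16.  -23.1]
0.45 [ -0.4  19.7 -27.5]
0.49 [ -0.4  23.6 -31.7]
0.53 [ -0.4  27.7 -35.8]
0.57 [ -0.4  31.9 -39.6]
```

View pics/w4.png

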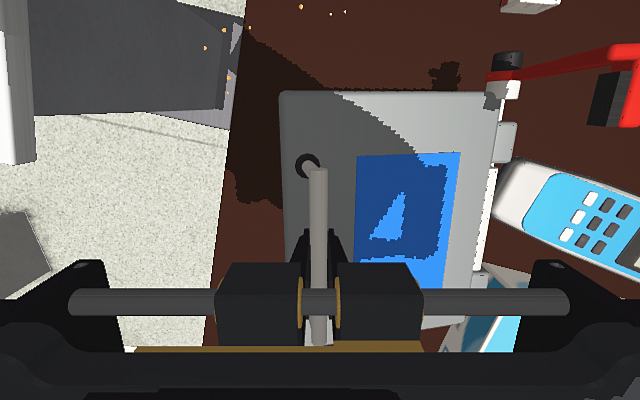

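Request:
{"method": "play_rows", "body": {
  "increments": [
    {"dx": -0.2, "dy": 2.8, "dz": -4.3, "rx": 0, "ry": 0, "rz": 0},
    {"dx": -0.2, "dy": 5.8, "dz": -9.2, "rx": 0, "ry": 0, "rz": 0},
    {"dx": -0.3, "dy": 9, "dz": -14, "rx": 0, "ry": 0, "rz": 0},
    {"dx": -0.3, "dy": 12.4, "dz": -18.6, "rx": 0, "ry": 0, "rz": 0},
    {"dx": -0.3, "dy": 16, "dz": -23.1, "rx": 0, "ry": 0, "rz": 0},
    {"dx": -0.4, "dy": 19.7, "dz": -27.5, "rx": 0, "ry": 0, "rz": 0},
    {"dx": -0.4, "dy": 23.6, "dz": -31.7, "rx": 0, "ry": 0, "rz": 0},
    {"dx": -0.4, "dy": 27.7, "dz": -35.8, "rx": 0, "ry": 0, "rz": 0}
  ]
}}

```text
t: 5.9
eef_pos: [500.5, -104.5, 369.7]
tcp_rot: [-3.134, -0.001, 1.788]
ft_force: [-14.1, -6.0, 7.9]
opening: 0.094
```

```bash
python3 -c "
from h import *
plan(np.arange(.57,.95,.04))"
```

```text
t 5.9 th 0.5269 r 144.72 lat 0.3 F [-14.12  -5.96   7.9 ] Ft -5.44 op 0.094 [-3.134e+00 -1.000e-03  1.788e+00]
0.57 [-0.3  5.3 -3.5]
0.61 [-0.4  9.6 -7.2]
0.65 [ -0.4  14.1 -10.8]
0.69 [ -0.4  18.8 -14.1]
0.73 [ -0.5  23.6 -17.3]
0.77 [ -0.5  28.5 -20.3]
0.81 [ -0.5  33.5 -23.1]
0.85 [ -0.6  38.6 -25.7]
0.89 [ -0.6  43.9 -28. ]
0.93 [ -0.7  49.2 -30.2]
```

```bash
sed -i "s/^H=.*; YAW=.209; EX=\(.*\)$/YAW=.209; EX=\1; H=np.array([598.3,-84.1,265.])-0.9*EX+np.array([0,0,1.1])/" h.py
python3 -c "
from h import *
plan(np.arange(.57,.95,.04))"
```

```text
t 5.9 th 0.5262 r 143.3 lat 0.3 F [-14.12  -5.96   7.9 ] Ft -5.42 op 0.094 [-3.134e+00 -1.000e-03  1.788e+00]
0.57 [-0.3  4.3 -4.6]
0.61 [-0.4  8.7 -8.3]
0.65 [ -0.4  13.2 -11.8]
0.69 [ -0.4  17.9 -15.2]
0.73 [ -0.5  22.7 -18.4]
0.77 [ -0.5  27.6 -21.4]
0.81 [ -0.5  32.6 -24.2]
0.85 [ -0.6  37.7 -26.8]
0.89 [ -0.6  43.  -29.1]
0.93 [ -0.6  48.3 -31.3]
```

Request:
{"method": "play_rows", "body": {
  "increments": [
    {"dx": -0.2, "dy": 4.3, "dz": -4.6, "rx": -0.05, "ry": 0, "rz": 0},
    {"dx": -0.3, "dy": 8.7, "dz": -8.3, "rx": -0.07, "ry": 0, "rz": 0},
    {"dx": -0.4, "dy": 13.2, "dz": -11.8, "rx": -0.07, "ry": 0, "rz": 0},
    {"dx": -0.4, "dy": 17.9, "dz": -15.2, "rx": -0.07, "ry": 0, "rz": 0},
    {"dx": -0.5, "dy": 22.7, "dz": -18.4, "rx": -0.07, "ry": 0, "rz": 0},
    {"dx": -0.5, "dy": 27.6, "dz": -21.4, "rx": -0.07, "ry": 0, "rz": 0},
    {"dx": -0.5, "dy": 32.6, "dz": -24.2, "rx": -0.07, "ry": 0, "rz": 0},
    {"dx": -0.6, "dy": 37.7, "dz": -26.8, "rx": -0.07, "ry": 0, "rz": 0}
  ]
}}

```text
t: 6.57
eef_pos: [537.0, -96.7, 397.7]
tcp_rot: [-3.139, -0.002, 1.788]
ft_force: [-12.6, -2.4, 11.9]
opening: 0.097
```

```bash
python3 -c "
from h import *
plan(np.arange(.88,1.3,.03))"
```

```text
t 6.5667 th 0.8508 r 145.36 lat 0.39 F [-12.61  -2.36  11.93] Ft -6.55 op 0.097 [-3.139e+00 -2.000e-03  1.788e+00]
0.88 [-0.4  4.5 -0.2]
0.91 [-0.5  8.5 -1.9]
0.94 [-0.5 12.5 -3.4]
0.97 [-0.5 16.6 -4.8]
1.0 [-0.5 20.7 -6.2]
1.03 [-0.6 24.9 -7.3]
1.06 [-0.6 29.  -8.4]
1.09 [-0.6 33.2 -9.3]
1.12 [ -0.7  37.5 -10.1]
1.15 [ -0.7  41.7 -10.8]
1.18 [ -0.7  46.  -11.3]
1.21 [ -0.8  50.3 -11.7]
1.24 [ -0.8  54.6 -12. ]
1.27 [ -0.8  58.9 -12.2]
1.3 [ -0.9  63.2 -12.2]
```

```bash
python3 -c "
from h import *
from scipy.optimize import least_squares as L
P=np.array([(463.3,-112.7,305.0),(474.4,-110.2,333.6),(500.5,-104.5,369.7),(537,-96.7,397.7)])
s=P@EX;z=P[:,2]
for f in (0,1):
  r=L(lambda q:np.hypot(s-q[0],z-q[1])-(143.7 if f==0 else q[2]),[582,265,143.7]);print(r.x,r.fun)
print(H@EX,H[2])
snap('wrist','w5');snap('side','s5')
"
```

```text
[569.19236673 268.54462697 143.7       ] [ 0.34687817 -0.13410432 -0.56670148  0.41674084]
[577.48120453 261.74928071 153.91329613] [-0.06251897  0.13803274 -0.10970919  0.03419541]
566.9311088137257 266.1
```

View pics/w5.png

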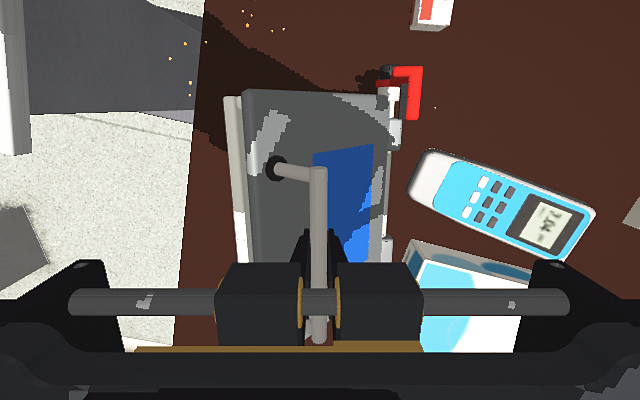

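View pics/s5.png

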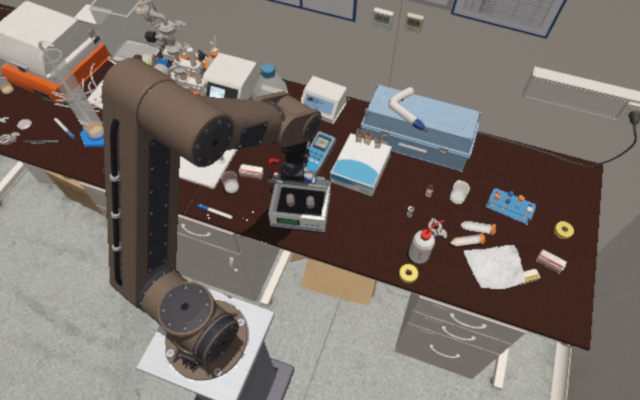

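```bash
sed -i "s/-0.9\*EX+np.array(\[0,0,1.1\])/+1.8*EX+np.array([0,0,4.2])/" h.py
python3 -c "
from h import *
plan(np.arange(.86,1.3,.03))"
```

```text
t 6.6667 th 0.8283 r 143.71 lat 0.41 F [-10.92  -1.21  13.04] Ft -4.0 op 0.091 [-3.140e+00 -1.000e-03  1.788e+00]
0.86 [-0.4  4.1 -1.9]
0.89 [-0.5  8.1 -3.7]
0.92 [-0.5 12.1 -5.3]
0.95 [-0.5 16.1 -6.8]
0.98 [-0.6 20.2 -8.2]
1.01 [-0.6 24.3 -9.4]
1.04 [ -0.6  28.5 -10.5]
1.07 [ -0.7  32.7 -11.6]
1.1 [ -0.7  36.9 -12.4]
1.13 [ -0.7  41.1 -13.2]
1.16 [ -0.8  45.4 -13.8]
1.19 [ -0.8  49.7 -14.3]
1.22 [ -0.8  54.  -14.7]
1.25 [ -0.9  58.3 -14.9]
1.28 [ -0.9  62.6 -15. ]
```

Request:
{"method": "play_rows", "body": {
  "increments": [
    {"dx": -0.2, "dy": 4.1, "dz": -2.2, "rx": 0, "ry": 0, "rz": 0},
    {"dx": -0.3, "dy": 8.1, "dz": -4, "rx": 0, "ry": 0, "rz": 0},
    {"dx": -0.4, "dy": 12.1, "dz": -5.6, "rx": 0, "ry": 0, "rz": 0},
    {"dx": -0.4, "dy": 16.1, "dz": -7.1, "rx": 0, "ry": 0, "rz": 0},
    {"dx": -0.4, "dy": 20.2, "dz": -8.5, "rx": 0, "ry": 0, "rz": 0},
    {"dx": -0.5, "dy": 24.3, "dz": -9.8, "rx": 0, "ry": 0, "rz": 0},
    {"dx": -0.5, "dy": 28.5, "dz": -11, "rx": 0, "ry": 0, "rz": 0},
    {"dx": -0.5, "dy": 32.7, "dz": -12, "rx": 0, "ry": 0, "rz": 0}
  ]
}}

```text
t: 7.33
eef_pos: [569.8, -89.6, 410.2]
tcp_rot: [-3.139, -0.002, 1.788]
ft_force: [-4.9, -0.7, 0.4]
opening: 0.097
```

```bash
python3 -c "
from h import *
plan(np.arange(1.05,1.4,.02))"
```

```text
t 7.3333 th 1.0732 r 144.36 lat 0.5 F [-4.95 -0.66  0.41] Ft -4.77 op 0.097 [-3.139e+00 -2.000e-03  1.788e+00]
1.05 [-0.5 -3.1  1.4]
1.07 [-0.5 -0.3  0.8]
1.09 [-0.5  2.5  0.2]
1.11 [-0.5  5.3 -0.4]
1.13 [-0.6  8.2 -0.9]
1.15 [-0.6 11.  -1.3]
1.17 [-0.6 13.8 -1.7]
1.19 [-0.6 16.7 -2. ]
1.21 [-0.7 19.6 -2.3]
1.23 [-0.7 22.4 -2.5]
1.25 [-0.7 25.3 -2.6]
1.27 [-0.7 28.2 -2.7]
1.29 [-0.8 31.  -2.7]
1.31 [-0.8 33.9 -2.7]
1.33 [-0.8 36.8 -2.6]
1.35 [-0.8 39.7 -2.5]
1.37 [-0.9 42.5 -2.3]
1.39 [-0.9 45.4 -2. ]
```

Request:
{"method": "play_rows", "body": {
  "increments": [
    {"dx": -0.1, "dy": 3, "dz": -0.7, "rx": 0, "ry": 0, "rz": 0},
    {"dx": -0.2, "dy": 6, "dz": -1.3, "rx": 0, "ry": 0, "rz": 0},
    {"dx": -0.2, "dy": 9, "dz": -1.8, "rx": 0, "ry": 0, "rz": 0},
    {"dx": -0.2, "dy": 12, "dz": -2.3, "rx": 0, "ry": 0, "rz": 0},
    {"dx": -0.3, "dy": 15, "dz": -2.6, "rx": 0, "ry": 0, "rz": 0},
    {"dx": -0.3, "dy": 18, "dz": -2.9, "rx": 0, "ry": 0, "rz": 0},
    {"dx": -0.3, "dy": 21, "dz": -3.1, "rx": 0, "ry": 0, "rz": 0},
    {"dx": -0.3, "dy": 23, "dz": -3.2, "rx": 0, "ry": 0, "rz": 0}
  ]
}}

```text
t: 8.0
eef_pos: [592.5, -84.6, 413.9]
tcp_rot: [-3.139, -0.003, 1.788]
ft_force: [-5.9, 1.3, 1.1]
opening: 0.096
```

```bash
python3 -c "
from h import *
plan(np.arange(1.25,1.45,.02))
snap('wrist','w6');snap('top','t6')"
```

```text
t 8.0 th 1.2364 r 144.87 lat 0.66 F [-5.85  1.26  1.1 ] Ft -5.4 op 0.096 [-3.139e+00 -3.000e-03  1.788e+00]
1.25 [-0.7  2.   1.1]
1.27 [-0.7  4.9  1. ]
1.29 [-0.7  7.8  1. ]
1.31 [-0.8 10.6  1. ]
1.33 [-0.8 13.5  1.1]
1.35 [-0.8 16.4  1.2]
1.37 [-0.8 19.2  1.4]
1.39 [-0.9 22.1  1.7]
1.41 [-0.9 25.   2. ]
1.43 [-0.9 27.8  2.4]
```

View pics/w6.png

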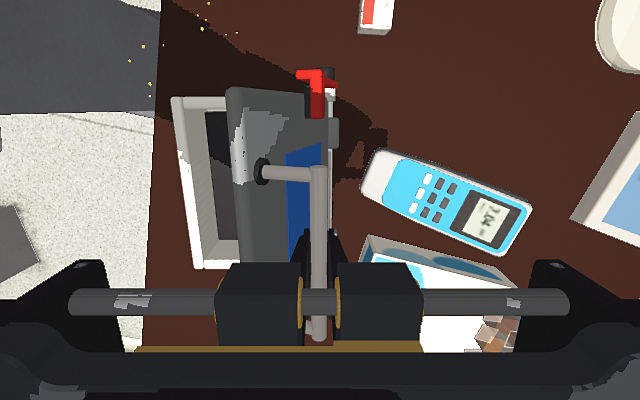

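Request:
{"method": "play_rows", "body": {
  "increments": [
    {"dx": 0, "dy": 1, "dz": 0, "rx": 0, "ry": 0, "rz": 0},
    {"dx": 0, "dy": 2, "dz": 0, "rx": 0, "ry": 0, "rz": 0},
    {"dx": 0, "dy": 3, "dz": 0, "rx": 0, "ry": 0, "rz": 0},
    {"dx": 0, "dy": 4, "dz": 0, "rx": 0, "ry": 0, "rz": 0},
    {"dx": 0, "dy": 5, "dz": 0, "rx": 0, "ry": 0, "rz": 0},
    {"dx": 0, "dy": 6, "dz": 0, "rx": 0, "ry": 0, "rz": 0}
  ]
}}

```text
t: 8.6
eef_pos: [598.5, -83.3, 414.2]
tcp_rot: [-3.139, -0.003, 1.788]
ft_force: [-5.9, -2.3, -0.8]
opening: 0.096
```

Request:
{"method": "play_rows", "body": {
  "increments": [
    {"dx": 0, "dy": 1, "dz": 0, "rx": 0, "ry": 0, "rz": 0},
    {"dx": 0, "dy": 2, "dz": 0, "rx": 0, "ry": 0, "rz": 0},
    {"dx": 0, "dy": 3, "dz": 0, "rx": 0, "ry": 0, "rz": 0}
  ]
}}

```text
t: 8.85
eef_pos: [601.5, -82.6, 414.2]
tcp_rot: [-3.138, -0.003, 1.788]
ft_force: [-4.4, -2.7, -2.5]
opening: 0.096
```

Request:
{"method": "play_rows", "body": {
  "increments": [
    {"dx": 0, "dy": 1, "dz": 0, "rx": 0, "ry": 0, "rz": 0},
    {"dx": 0, "dy": 2, "dz": 0, "rx": 0, "ry": 0, "rz": 0}
  ]
}}

```text
t: 9.02
eef_pos: [603.6, -82.2, 414.3]
tcp_rot: [-3.137, -0.003, 1.788]
ft_force: [-5.5, -2.6, -2.9]
opening: 0.097
```

```bash
python3 -c "
from h import *
plan(np.arange(1.31,1.45,.02))
snap('wrist','w7')"
```

```text
t 9.0167 th 1.3146 r 145.12 lat 0.81 F [-5.53 -2.62 -2.93] Ft -5.87 op 0.097 [-3.137e+00 -3.000e-03  1.788e+00]
1.31 [-0.8 -0.7  1.4]
1.33 [-0.8  2.2  1.5]
1.35 [-0.9  5.   1.6]
1.37 [-0.9  7.9  1.8]
1.39 [-0.9 10.8  2.1]
1.41 [-0.9 13.6  2.4]
1.43 [-1.  16.5  2.8]
```

View pics/w7.png

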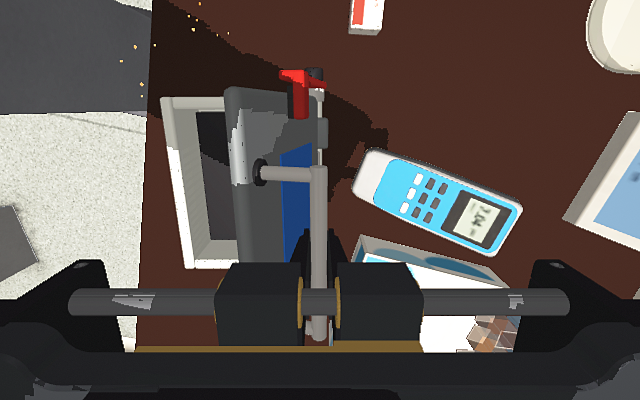

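Request:
{"method": "play_rows", "body": {
  "increments": [
    {"dx": 0, "dy": 0.7, "dz": 0, "rx": 0, "ry": 0, "rz": 0},
    {"dx": 0, "dy": 1.5, "dz": 0.1, "rx": 0, "ry": 0, "rz": 0}
  ]
}}

```text
t: 9.23
eef_pos: [605.2, -81.8, 414.3]
tcp_rot: [-3.136, -0.003, 1.788]
ft_force: [-5.2, -1.7, -1.2]
opening: 0.1
```

Request:
{"method": "play_rows", "body": {
  "increments": [
    {"dx": 0, "dy": 0.7, "dz": 0, "rx": 0, "ry": 0, "rz": 0},
    {"dx": 0, "dy": 1.5, "dz": 0.1, "rx": 0, "ry": 0, "rz": 0}
  ]
}}

```text
t: 9.4
eef_pos: [606.7, -81.5, 414.2]
tcp_rot: [-3.136, -0.003, 1.788]
ft_force: [-4.9, -2.3, -2.4]
opening: 0.094
```

Request:
{"method": "play_rows", "body": {
  "increments": [
    {"dx": 0, "dy": 0.5, "dz": 0, "rx": 0, "ry": 0, "rz": 0},
    {"dx": 0, "dy": 1, "dz": 0.1, "rx": 0, "ry": 0, "rz": 0}
  ]
}}

```text
t: 9.57
eef_pos: [607.8, -81.3, 414.2]
tcp_rot: [-3.135, -0.004, 1.788]
ft_force: [-5.3, -1.8, -1.6]
opening: 0.097
```

Request:
{"method": "play_rows", "body": {
  "increments": [
    {"dx": 0, "dy": 0.5, "dz": 0, "rx": 0, "ry": 0, "rz": 0},
    {"dx": 0, "dy": 1, "dz": 0.1, "rx": 0, "ry": 0, "rz": 0}
  ]
}}

```text
t: 9.73
eef_pos: [608.8, -81.1, 414.2]
tcp_rot: [-3.134, -0.004, 1.788]
ft_force: [-6.2, -3.0, -1.7]
opening: 0.099
```

Request:
{"method": "play_rows", "body": {
  "increments": [
    {"dx": 0, "dy": 0.5, "dz": 0, "rx": 0, "ry": 0, "rz": 0},
    {"dx": 0, "dy": 1, "dz": 0.1, "rx": 0, "ry": 0, "rz": 0}
  ]
}}

```text
t: 9.9
eef_pos: [609.8, -80.9, 414.1]
tcp_rot: [-3.133, -0.004, 1.788]
ft_force: [-4.3, -3.1, -1.4]
opening: 0.098
```

Request:
{"method": "play_rows", "body": {
  "increments": [
    {"dx": 0, "dy": 0.5, "dz": 0, "rx": 0, "ry": 0, "rz": 0},
    {"dx": 0, "dy": 1, "dz": 0.1, "rx": 0, "ry": 0, "rz": 0}
  ]
}}

```text
t: 10.07
eef_pos: [610.9, -80.7, 414.1]
tcp_rot: [-3.132, -0.004, 1.788]
ft_force: [-5.5, -3.0, -0.7]
opening: 0.097
```

```bash
python3 -c "
from h import *
s=env.state();g=s['eef_pos']+171*Ro.from_euler('xyz',s['tcp_rot']).as_matrix()[:,2];print(g)
plan([])
c=snap('wrist','w8');cv2.imwrite('pics/w8z.png',cv2.resize(c['image'][50:200,200:360,::-1],None,fx=4,fy=4))"
```

```text
[609.10082682 -80.42114968 243.07705597]
t 10.0667 th 1.3657 r 145.3 lat 0.7 F [-5.46 -2.99 -0.74] Ft -5.89 op 0.097 [-3.132 -0.004  1.788]
```

View pics/w8z.png

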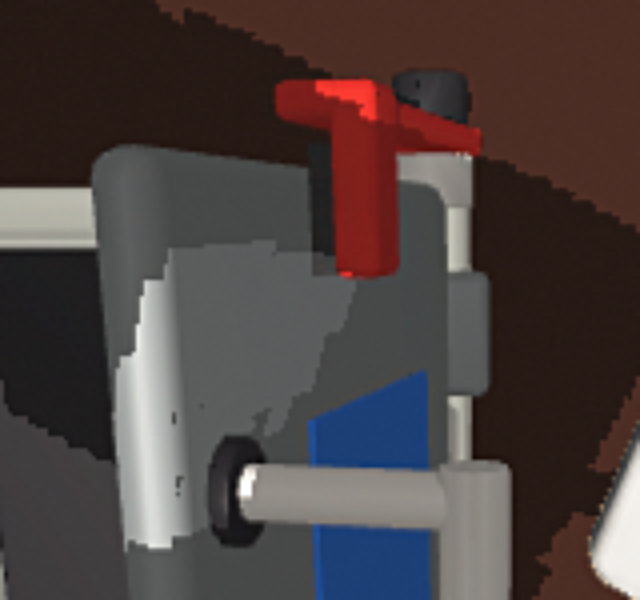

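Request:
{"method": "play_rows", "body": {
  "increments": [
    {"dx": 0, "dy": 0.5, "dz": 0, "rx": 0, "ry": 0, "rz": 0},
    {"dx": 0, "dy": 0.8, "dz": 0.1, "rx": 0, "ry": 0, "rz": 0}
  ]
}}

```text
t: 10.28
eef_pos: [611.7, -80.5, 414.0]
tcp_rot: [-3.131, -0.004, 1.788]
ft_force: [-7.7, -2.4, -1.2]
opening: 0.098
```

Request:
{"method": "play_rows", "body": {
  "increments": [
    {"dx": 0, "dy": 0.5, "dz": 0, "rx": 0, "ry": 0, "rz": 0},
    {"dx": 0, "dy": 0.8, "dz": 0.1, "rx": 0, "ry": 0, "rz": 0}
  ]
}}

```text
t: 10.45
eef_pos: [612.3, -80.5, 414.0]
tcp_rot: [-3.129, -0.004, 1.788]
ft_force: [-9.9, -3.1, 0.8]
opening: 0.095
```

Request:
{"method": "play_rows", "body": {
  "increments": [
    {"dx": 0, "dy": 0.5, "dz": 0, "rx": 0, "ry": 0, "rz": 0},
    {"dx": 0, "dy": 0.8, "dz": 0.1, "rx": 0, "ry": 0, "rz": 0}
  ]
}}

```text
t: 10.62
eef_pos: [612.7, -80.4, 413.9]
tcp_rot: [-3.126, -0.005, 1.788]
ft_force: [-10.4, -3.6, 1.6]
opening: 0.094
```

Request:
{"method": "play_rows", "body": {
  "increments": [
    {"dx": 0, "dy": 0.8, "dz": 0.1, "rx": 0, "ry": 0, "rz": 0},
    {"dx": 0, "dy": 0.8, "dz": 0.1, "rx": 0, "ry": 0, "rz": 0},
    {"dx": 0, "dy": 0.8, "dz": 0.1, "rx": 0, "ry": 0, "rz": 0}
  ]
}}

```text
t: 10.87
eef_pos: [613.2, -80.3, 413.9]
tcp_rot: [-3.123, -0.005, 1.788]
ft_force: [-9.3, -2.4, 0.7]
opening: 0.094
```

```bash
python3 -c "
from h import *
s=env.state();g=s['eef_pos']+171*Ro.from_euler('xyz',s['tcp_rot']).as_matrix()[:,2];print(g,s['ft_force'])
plan([])
c=snap('wrist','w9');cv2.imwrite('pics/w9z.png',cv2.resize(c['image'][50:200,200:360,::-1],None,fx=4,fy=4))
print(env.state()['ft_force'])"
```

```text
[609.93389049 -80.17170109 242.95139563] [-9.25479234 -2.37247214  0.65936221]
t 10.8667 th 1.3818 r 145.35 lat 0.6 F [-9.25 -2.37  0.66] Ft -9.57 op 0.094 [-3.123 -0.005  1.788]
[-9.09235124 -2.92121945 -0.34096886]
```

View pics/w9z.png

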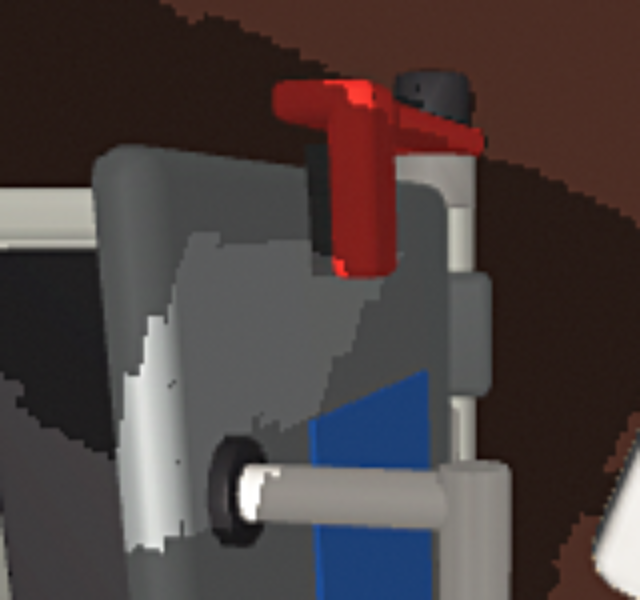

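Request:
{"method": "play_rows", "body": {
  "increments": [
    {"dx": 0, "dy": 0.5, "dz": 0.1, "rx": -0.03, "ry": 0, "rz": 0},
    {"dx": 0, "dy": 0.8, "dz": 0.1, "rx": -0.06, "ry": 0, "rz": 0},
    {"dx": 0, "dy": 0.8, "dz": 0.1, "rx": -0.06, "ry": 0, "rz": 0},
    {"dx": 0, "dy": 0.8, "dz": 0.1, "rx": -0.06, "ry": 0, "rz": 0},
    {"dx": 0, "dy": 0.8, "dz": 0.1, "rx": -0.06, "ry": 0, "rz": 0}
  ]
}}

```text
t: 11.33
eef_pos: [613.1, -80.4, 414.0]
tcp_rot: [-3.125, -0.006, 1.788]
ft_force: [-14.3, -4.9, 3.2]
opening: 0.098
```

```bash
python3 -c "
from h import *
s=env.state();g=s['eef_pos']+171*Ro.from_euler('xyz',s['tcp_rot']).as_matrix()[:,2];print(g,s['ft_force'],s['moment'])
plan([])"
```

```text
[610.22731709 -80.11771736 243.01734022] [-14.30226883  -4.9253144    3.16590119] [-0.98443362  2.72187325  0.08909473]
t 11.3333 th 1.3813 r 145.42 lat 0.5 F [-14.3   -4.93   3.17] Ft -15.24 op 0.098 [-3.125 -0.006  1.788]
```

Request:
{"method": "play_rows", "body": {
  "increments": [
    {"dx": 0, "dy": 0.6, "dz": 0.1, "rx": -0.05, "ry": 0, "rz": 0},
    {"dx": 0, "dy": 0.6, "dz": 0.1, "rx": -0.05, "ry": 0, "rz": 0},
    {"dx": 0, "dy": 0.6, "dz": 0.1, "rx": -0.05, "ry": 0, "rz": 0},
    {"dx": 0, "dy": 0.6, "dz": 0.1, "rx": -0.05, "ry": 0, "rz": 0},
    {"dx": 0, "dy": 0.6, "dz": 0.1, "rx": -0.05, "ry": 0, "rz": 0}
  ]
}}

```text
t: 11.75
eef_pos: [612.9, -80.6, 414.0]
tcp_rot: [-3.127, -0.006, 1.788]
ft_force: [-14.0, -4.8, 1.2]
opening: 0.095
```

```bash
cat >> h.py <<'E'
def grasp():
    s=env.state(); return s['eef_pos']+171*Ro.from_euler('xyz',s['tcp_rot']).as_matrix()[:,2]
def thg(g=None):
    d=(grasp() if g is None else g)-H+[0,0,171]; return np.arctan2(d[2],-(d@EX))-np.arctan2(40,138), np.hypot(d[2],d@EX)
E
python3 -c "
from h import *
print(grasp(),thg()); t=thg()[0]
plan(np.linspace(t,t-.436,16))
snap('wrist','wstop')"
```

```text
[610.18125835 -80.13954826 243.01391324] (np.float64(1.3620448416058475), np.float64(145.20459141537685))
t 11.75 th 1.3798 r 145.39 lat 0.41 F [-14.    -4.75   1.18] Ft -14.73 op 0.095 [-3.127 -0.006  1.788]
1.362 [-0.4 -2.7  1.5]
1.333 [-0.4 -6.8  1.4]
1.304 [ -0.3 -11.    1.3]
1.275 [ -0.3 -15.2   1.4]
1.246 [ -0.3 -19.4   1.5]
1.217 [ -0.2 -23.5   1.8]
1.188 [ -0.2 -27.7   2.3]
1.159 [ -0.1 -31.8   2.8]
1.13 [ -0.1 -36.    3.5]
1.1 [ -0.1 -40.1   4.3]
1.071 [ -0.1 -44.1   5.2]
1.042 [ -0.  -48.2   6.2]
1.013 [  0.  -52.2   7.3]
0.984 [  0.  -56.2   8.6]
0.955 [  0.1 -60.1   9.9]
0.926 [  0.1 -64.   11.4]
```

View pics/wstop.png

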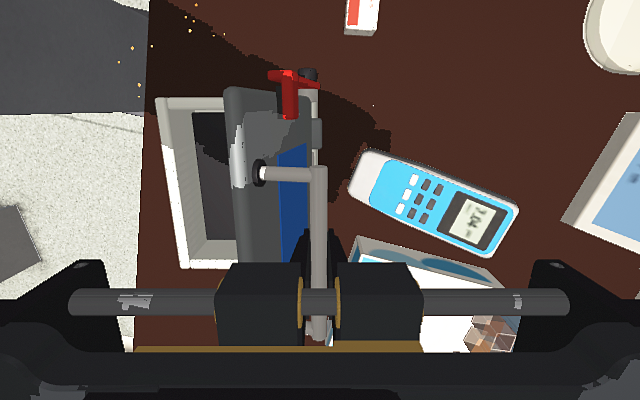

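Request:
{"method": "play_rows", "body": {
  "increments": [
    {"dx": -0.1, "dy": -2.7, "dz": 0, "rx": 0, "ry": 0, "rz": 0},
    {"dx": -0.1, "dy": -6.8, "dz": 0, "rx": 0, "ry": 0, "rz": 0},
    {"dx": -0.1, "dy": -11, "dz": 0, "rx": 0, "ry": 0, "rz": 0},
    {"dx": -0.1, "dy": -15.2, "dz": 0.1, "rx": 0, "ry": 0, "rz": 0},
    {"dx": -0.1, "dy": -19.4, "dz": 0.3, "rx": 0, "ry": 0, "rz": 0},
    {"dx": -0.1, "dy": -23.5, "dz": 0.7, "rx": 0, "ry": 0, "rz": 0},
    {"dx": -0.1, "dy": -27.7, "dz": 1.3, "rx": 0, "ry": 0, "rz": 0},
    {"dx": 0, "dy": -31.8, "dz": 1.9, "rx": 0, "ry": 0, "rz": 0}
  ]
}}

```text
t: 12.47
eef_pos: [581.5, -87.5, 412.6]
tcp_rot: [-3.127, -0.006, 1.788]
ft_force: [-2.5, -2.3, -0.5]
opening: 0.093
```

```bash
python3 -c "
from h import *
print(grasp(),thg())
plan(np.linspace(1.13,1.362-.436,8))"
```

```text
[578.83734562 -87.13322962 241.64326285] (np.float64(1.1401100921976604), np.float64(145.04090682633998))
t 12.4667 th 1.1572 r 144.67 lat 0.12 F [-2.55 -2.29 -0.49] Ft -3.0 op 0.093 [-3.127 -0.006  1.788]
1.13 [-0.1 -3.7  1.6]
1.101 [-0.1 -7.8  2.4]
1.072 [ -0.  -11.9   3.3]
1.043 [ -0.  -16.    4.3]
1.013 [  0.  -20.    5.4]
0.984 [  0.1 -24.    6.7]
0.955 [  0.1 -28.    8.1]
0.926 [  0.1 -31.9   9.6]
```

Request:
{"method": "play_rows", "body": {
  "increments": [
    {"dx": 0, "dy": -4, "dz": 0.7, "rx": 0, "ry": 0, "rz": 0},
    {"dx": 0, "dy": -8, "dz": 1.5, "rx": 0, "ry": 0, "rz": 0},
    {"dx": 0, "dy": -12, "dz": 2.5, "rx": 0, "ry": 0, "rz": 0},
    {"dx": 0, "dy": -16, "dz": 3.5, "rx": 0, "ry": 0, "rz": 0},
    {"dx": 0, "dy": -20, "dz": 4.7, "rx": 0, "ry": 0, "rz": 0},
    {"dx": 0, "dy": -24, "dz": 6, "rx": 0, "ry": 0, "rz": 0},
    {"dx": 0, "dy": -27, "dz": 7.1, "rx": 0, "ry": 0, "rz": 0},
    {"dx": 0, "dy": -29, "dz": 7.8, "rx": 0, "ry": 0, "rz": 0}
  ]
}}

```text
t: 13.13
eef_pos: [552.6, -93.8, 405.2]
tcp_rot: [-3.127, -0.006, 1.788]
ft_force: [-2.4, 2.5, -1.0]
opening: 0.094
```

Request:
{"method": "play_rows", "body": {
  "increments": [
    {"dx": 0, "dy": 0, "dz": 0, "rx": 0, "ry": 0, "rz": 0},
    {"dx": 0, "dy": 0, "dz": 0, "rx": 0, "ry": 0, "rz": 0},
    {"dx": 0, "dy": 0, "dz": 0, "rx": 0, "ry": 0, "rz": 0},
    {"dx": 0, "dy": 0, "dz": 0, "rx": 0, "ry": 0, "rz": 0}
  ]
}}

```text
t: 13.47
eef_pos: [552.7, -93.7, 405.2]
tcp_rot: [-3.127, -0.006, 1.789]
ft_force: [-3.5, 0.7, -1.1]
opening: 0.095
```

```bash
python3 -c "
from h import *
print(grasp(),thg(), 1.362-thg()[0])
plan([1.362-.436])
a=np.array([610.18,-80.14,243.01]);b=grasp();ch=np.linalg.norm(a-b);print('chord angle',2*np.arcsin(ch/2/143.7))
snap('wrist','w10');snap('top','t10');print(env.state()['ft_force'])"
```

```text
[549.97478546 -93.28264637 234.20801972] (np.float64(0.9300577451349408), np.float64(145.24814324454024)) 0.4319422548650593
t 13.4667 th 0.9466 r 144.35 lat 0.04 F [-3.46  0.68 -1.09] Ft -3.42 op 0.095 [-3.127 -0.006  1.789]
0.926 [-0.  -2.5  1.7]
chord angle 0.43664397700488794
[-2.99015598  0.14072686 -0.42564045]
```

View pics/w10.png

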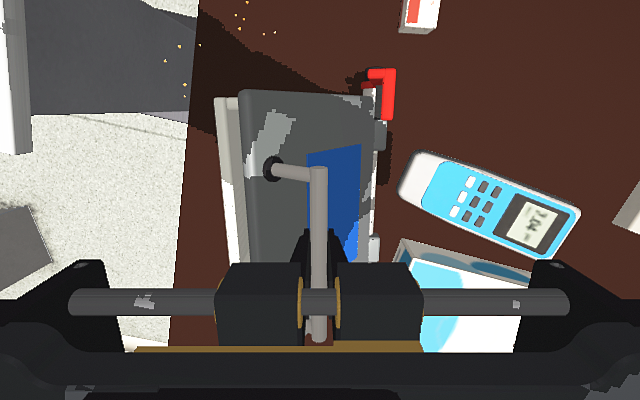

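View pics/t10.png

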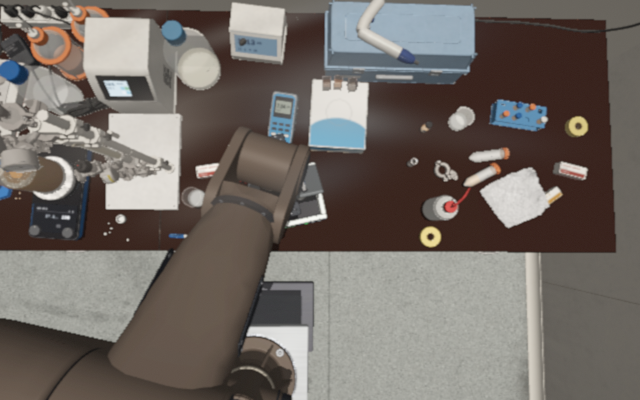

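```bash
python3 -c "
from h import *
s=env.state();print(s['t'],abs(s['qvel']).max(),thg(),s['ft_force']);print(env.job_done())"
```

```text
13.5667 0.0013939159554793759 (np.float64(0.9301030119450102), np.float64(145.2277113032142)) [-2.99015598  0.14072686 -0.42564045]
the job is handed in; nothing more can be done
None
```

I gripped the lid by its bar and raised it to the stop. I then lowered it about 25° and handed the job in at 13.6 s with the robot still holding it. The hand-in gives no verdict, so these are my own readings.

- **Pressing on the stop:** Contact showed as the force along the lid's path rising from about 6 N to 10–15 N at the bar. It stayed there for about 1.2 s, longer than the half second asked. That is roughly 6–14 N at the stop. The stop angle came out at 1.36 rad, matching the 1.365 rad I estimated from the pictures beforehand.
- **Lowering and final hold:** The lid came down at about 0.35 rad/s. It ended 0.432 rad (24.7°) below the stop by the hinge angle and 0.437 rad (25.0°) by the chord between the two grip points. The arm was still, with about 3 N of load at the wrist. The gripper was holding the bar at an opening of 0.095.
- **What disagreed:**
  - While raising the lid I saw up to about 17 N of sideways load on the bar. My first hinge position was a few mm off, so I corrected it on the way up.
  - The radius I measured at the end was 145.2 mm against the nominal 143.7 mm. It was the same at the stop and at the final pose, so it hardly affects the angle.
- **Not measured:** I did not check for stop movement directly. While pressing, the grip point moved less than 1 mm. In the last pictures the bystanders in view looked to be where they started, but the arm hid part of the marker, beaker and carton near the instrument.

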